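Touch-latch desk cubby: press it open and swing the door wide

ROBOT

A 6-joint arm with a two-finger parallel gripper is mounted at the origin on the work surface. World frame = base frame: x ahead of the robot, y to its left, z up, the work surface at z = 0. Lengths are in m, angles in degrees, forces in N, time in s.
With the tool pointing down it reaches from about 0.3 to 0.75 m from the base axis. Payload 8.5 kg.
Tool frame: the origin (TCP) lies between the finger pads; the fingertips stand 25 mm ahead of it and the grasp point (between the pads) lies 6 mm ahead of it; x points along the fingers, y is the direction in which the jaws open and shut, and the axes are right-handed (so a half turn about x gives the same grasp; the last joint's range is limited). The gripper opens to 85 mm and grips with 20 to 120 N. Pads are 22 mm wide; open, the fingers measure 114 mm over their backs; the gripper's body (76 mm by 85 mm) begins 54 mm behind the grasp point. The pads swing forward as they close: fully open they stand 13 mm farther back than shut.
Start: joints at [-79.143, 21.807, 74.336, -0, 83.858, -12.336], TCP at [0.217, -0.506, 0.256] pointing down, gripper open.
Joint ranges: [-178.18, 178.18], [-50.72, 133.34], [12.68, 142.11], [-81.47, 261.47], [9.98, 163.14], [-165.26, 165.26]. Speed limits (degrees/s): [136.94, 136.94, 180, 180, 180, 180].

INTERFACE

Orientations are given as a 3x3 rotation matrix whose columns are the frame's x, y, z axes.
In Python, from rig import sensors, get_image, workorder gives the robot as it stands.
- The arm moves only by the tool arm_command, never from a script. Its argument "plan" is a list that holds one entry, the list of rows, each a list of 6 numbers: the shift along the tool's x, y, z in units of 25 mm (1.0 is 25 mm), then the turn, a rotation vector about the tool's x, y, z in units of 6 degrees (1.0 is 6 degrees). In form: [[[dx, dy, dz, ax, ay, az], ...]]. A call has 1 to 10 rows; each row is the pose to reach, as a shift and turn from the pose commanded when the call began, along the tool's axes at that moment; what a row does not reach only later rows make up. A row lasts 1/10 s, in which the tool goes at most 50 mm and 8.59 degrees, less where a joint would pass 70% of its speed; a pose out of reach is approached as far as the arm can. A call with a gripper value outside its range is refused whole. "jaw" is the closure, from 0 (fully open) to 1 (shut), set as the call begins (left out, the last holds). The fingers move at their own pace and stop on an object; "newtons" is the grip in N (left out, the last holds). Time passes only in rows, so rows that repeat a pose let the fingers close. It gives the time, the measured TCP pose, the force and the opening at its end, in the units of the state.
- sensors.observe(): the state, without advancing time (a new reading comes with each control period).
- get_image(name): name is "side" or "top"; returns a dict with "img" (420x560x3 uint8, red, green, blue), "fx", "fy", "cx", "cy" (pixels), "dist" ([k1, k2, p1, p2, k3] as OpenCV has them; the pictures are not rectified), "T" (4x4, takes a point from camera to world coordinates). Camera axes: x right, y up, looking along -z (the intrinsics and any distortion apply to the point x, -y, -z); pixel columns grow to the right and rows downward; lengths in m; the calibration is good to about 2 mm. A picture is of the moment at which its call begins. There is no depth.
- workorder.close_job(): hands the job in, once; it reports no verdict.
The state is a dict: "time_s": time; "q": joint angles; "qvel": joint speeds; "joint_efforts": joint torques, N m; "position": TCP position; "tool_rot": TCP orientation; "ft_force": force on the tool from outside, world axes, zero at the start; "wrist_torque": the same for the moment, N m; "grip_width": finger opening in m.
Only numpy, scipy, OpenCV 4.12 (cv2) and the standard library are available. Lean on these libraries where they do the work, as an engineer would, in place of code of your own. Each camera call takes 0.05 s, during which the arm holds its last target. There are 200 camera calls.

TASK

Press the orange cubby door at its white mark so that the touch catch lets go and the spring swings the door ajar, then push the door with a fingertip until it stands wide open, square to the cubby front or further. Leave the lime-green door shut, and leave everything else on the desk where it is.

Things in the scene. Friction and masses are not known exactly. Their poses are not given: they have to be found in the camera images.
- orange_cabinet: aluminium desk cubby, 160 wide (its y) x 130 deep (its x) x 150 mm high, fixed to the desk. Origin: centre of the underside. Its front looks along its own -x, roughly to the robot, and is covered by a flat orange door without handle, 160 wide, 146 high, 14 thick, top edge 148 mm above the desk, its back 8 mm clear of the carcass.
- orange_door (a joint): vertical hinge of the orange door at its +y edge (cabinet frame), rad: 0 shut and latched; -0.045 pressed in to the stop; 1.75 fully open. Pressed beyond about -0.02 (or right to the stop) the catch lets go, and as the finger backs off the spring swings it out to about 0.7, ajar. Beyond that it stays wherever it is pushed (stiff hinge, up to 0.25 N m).
- orange_press (a point): centre of the white round mark (22 mm) on the orange door's outer face, 132 mm from the hinge axis, 28 mm from the free edge, 120 mm above the desk; moves with the door. Axes: -x out of the outer face, +y along the door to the hinge, z up. 3 mm inward here (6 mm to the stop), at about 5 N, frees the catch. A small white dot on the top edge stands above it.
- orange_edge (a point): middle of the orange door's thickness at the top of its free edge, 160 mm from the hinge axis along the door, 148 mm above the desk; moves with the door. Low on the back of the door, 25 mm in from this edge and 30 mm above the desk, a small striker sticks out 33 mm
- orange_hinge (a point): on the orange door's hinge axis, which lies in the plane of the door's back face at its +y edge, 73 mm in front of the cabinet's centre; level with the door's top edge, 148 mm above the desk; does not move with the door. Axes as the cabinet's
- lime_cabinet: aluminium desk cubby, 160 wide (its y) x 130 deep (its x) x 150 mm high, fixed to the desk. Origin: centre of the underside. Its front looks along its own -x, roughly to the robot, and is covered by a flat lime-green door without handle, 160 wide, 146 high, 14 thick, top edge 148 mm above the desk, its back 8 mm clear of the carcass. The twin of the orange one; the two stand side by side, either way round.
- lime_door (a joint): hinge of the lime-green door, built like the orange one, 0 shut; to be left shut
- holder: silver block 100 x 200 x 70 mm with round holes in its top, loose; origin under its centre
- glass_cup: clear glass cup, 60 across, 42 high, on top of the silver block; origin under its centre
- steel_sleeve: tapered steel sleeve, 52 across, 80 high, upright; origin under its centre
- steel_base: stepped steel base, 68 across, 45 high; origin under its centre
- wood_tool: steel tool with a wooden handle lying on the desk, 160 long, 22 wide, 20 high; origin under it, long axis x, handle to -x
- lime_bin: small open lime-green bin 90 x 110 x 100 mm; origin under its centre
- gauge_pen: black pen-shaped gauge lying on the desk, 130 long (x), 24 wide, 20 high; origin under its centre

How it is judged:
By the outcome, as a careful person would: the job done as asked, in the order asked, and still so for the second after the job is handed in, with the robot touching nothing.
It also fails if it takes over 53 s, if anything falls off the work surface, if the arm or the gripper's body presses on something with over 40 N, if the wrist force passes 120 N, or if a joint passes its speed limit or range.

## Working session

There is one attempt and no reset: what is moved stays moved. The work goes in short steps, Python scripts to look and compute and a tool call to move; the robot and the scene stay as the last step left them, time stands still between calls to the robot, and variables do not carry over. Pictures are saved under pics/ and viewed, about 8 in all and at most 12, crops included, and the job is handed in when it is done.

Besides the shell and the picture viewer there is one more tool, called by a JSON object that holds its "method" and its "body". arm_command: Moves the arm, as the interface text tells. Its arguments: {"type":"object","properties":{"plan":{"type":"array","items":{"type":"array","items":{"type":"array","items":{"type":"number"}}}},"jaw":{"type":"number"},"newtons":{"type":"number"}},"required":["plan"]}

```bash
mkdir -p pics
cat > h.py <<'E'
import numpy as np,cv2
from rig import sensors,get_image,workorder
def K(c): return np.array([[c['fx'],0,c['cx']],[0,c['fy'],c['cy']],[0,0,1.]])
def ray(c,uv):
    p=cv2.undistortPoints(np.array([[uv]],float),K(c),np.array(c['dist'],float))[0,0]
    T=np.array(c['T']);return T[:3,3],T[:3,:3]@np.array([p[0],-p[1],-1])
def atz(c,uv,z):
    o,d=ray(c,uv);return o+d*(z-o[2])/d[2]
def proj(c,P):
    T=np.array(c['T']);q=(np.atleast_2d(P)-T[:3,3])@T[:3,:3]*[1,-1,-1]
    return cv2.projectPoints(q,np.zeros(3),np.zeros(3),K(c),np.array(c['dist'],float))[0][:,0]
def save(name,fn):
    c=get_image(name);cv2.imwrite(fn,c['img'][:,:,::-1]);np.save(fn+'.npy',c,allow_pickle=True);return c
def load(fn): return np.load(fn+'.npy',allow_pickle=True).item()
E
python3 - <<'E'
from h import *
for n in('side','top'):
    c=save(n,f'pics/{n}1.png');print(n,np.round(np.array(c['T']),3).tolist(),c['fx'])
s=sensors.observe();print(s['time_s'],s['tool_rot'],s['grip_width'])
E
```

```text
side [[-0.783, -0.569, 0.252, 0.939], [0.623, -0.708, 0.333, 0.501], [-0.011, 0.418, 0.908, 1.586], [0.0, 0.0, 0.0, 1.0]] 540.3476053039666
top [[0.029, 0.992, -0.126, 0.35], [-1.0, 0.028, -0.011, -0.065], [-0.007, 0.126, 0.992, 1.329], [0.0, 0.0, 0.0, 1.0]] 416.5795127029422
0.1 [[-2.97788496e-04  3.93832591e-01 -9.19182137e-01]
 [ 1.31623381e-03 -9.19181227e-01 -3.93832628e-01]
 [-9.99999089e-01 -1.32713743e-03 -2.44654176e-04]] 0.08542663717878012
```

View pics/top1.png

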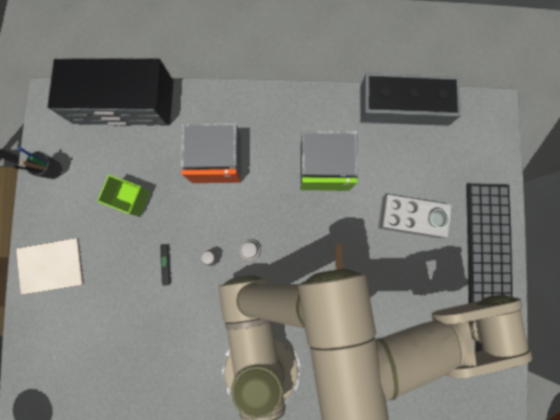

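View pics/side1.png

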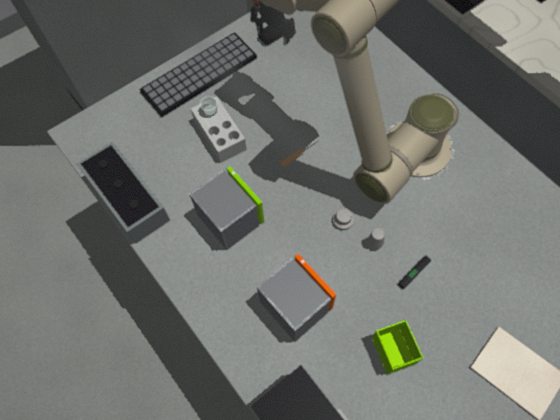

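Top view: the orange cubby is at about columns 182–240, rows 124–182. The lime one is to its right at 302–357. The sleeve and base stand at (208,258) and (250,249). I'll zoom in on the orange door.

Run:
```python
from h import *
a=load('pics/top1.png')['img'][115:195,170:260];b=load('pics/side1.png')['img'][245:345,250:345]
z=lambda i:cv2.resize(i,(400,int(400*i.shape[0]/i.shape[1])),interpolation=cv2.INTER_CUBIC)
a,b=z(a),z(b);h=max(len(a),len(b));o=np.zeros((h,800,3),np.uint8);o[:len(a),:400]=a;o[:len(b),400:]=b
cv2.imwrite('pics/crop1.png',o[:,:,::-1])
```

```text
(no output)
```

View pics/crop1.png

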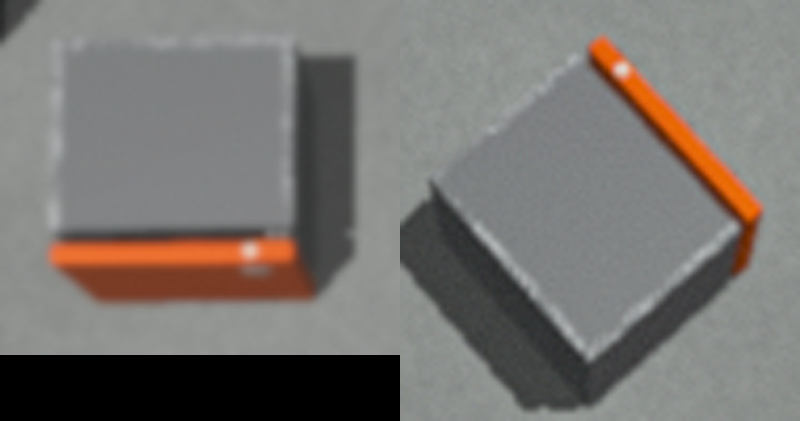

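```bash
cat >> h.py <<'E'
def cab(p,P):
    x,y,t=p;P=np.atleast_2d(P);R=np.array([[np.cos(t),-np.sin(t),0],[np.sin(t),np.cos(t),0],[0,0,1]])
    return P@R.T+[x,y,0]
E
python3 - <<'E'
from h import *
from scipy.optimize import least_squares
t=load('pics/top1.png');s=load('pics/side1.png')
D=[[-.087,.08,.148],[-.087,-.08,.148],[-.073,-.08,.148],[-.080,-.052,.148],[.065,.08,.15],[.065,-.08,.15]]
tp=np.array([[50,263],[296,262],[294,241],[250,251],[55,42],[293,42]])/4.444+[170,115]-.4
S=[[-.080,-.052,.148],[-.087,.08,.148],[-.087,-.08,.148],[.065,.08,.15],[.065,-.08,.15]]
sp=(np.array([[621,70],[762,212],[604,38],[588,358],[433,183]])-[400,0])/4.21+[250,245]-.4
f=lambda p:np.r_[(proj(t,cab(p,D))-tp).ravel(),(proj(s,cab(p,S))-sp).ravel()]
r=least_squares(f,[.55,.1,0]);print(r.x,np.degrees(r.x[2]));print(np.round(f(r.x).reshape(-1,2),1).tolist())
for n,P in dict(press=[-.087,-.052,.12],edge=[-.08,-.08,.148],hinge=[-.073,.08,.148]).items():print(n,cab(r.x,P).round(4))
print('sleeve/base',atz(t,(208,258),.08),atz(t,(250,249),.045),'lime',atz(t,(302,190),.148))
E
```

```text
[0.67650976 0.16695646 0.03966866] 2.272846540245322
[[-0.0, 0.3], [-0.5, -0.2], [-0.1, -0.2], [0.2, 0.0], [0.0, -0.5], [0.4, -1.5], [0.7, 0.3], [1.1, -0.6], [0.0, -0.7], [0.5, 1.0], [-0.9, -1.4]]
press [[0.5916 0.1115 0.12  ]]
edge [[0.5997 0.0838 0.148 ]]
hinge [[0.6004 0.244  0.148 ]]
sleeve/base [0.34704096 0.16409107 0.08      ] [0.37856155 0.04222329 0.045     ] lime [ 0.54921757 -0.10924979  0.148     ]
```

```bash
cat >> h.py <<'E'
from scipy.spatial.transform import Rotation as Ro
def rot(yaw,down): # tool x heading yaw(deg), pitched down by 'down' deg; tool y to the right
    a,d=np.radians(yaw),np.radians(down)
    x=np.array([np.cos(a)*np.cos(d),np.sin(a)*np.cos(d),-np.sin(d)]);y=np.array([np.sin(a),-np.cos(a),0])
    return np.c_[x,y,np.cross(x,y)]
def go(p,R,start=None):
    s=sensors.observe();p0,R0=start or (np.array(s['position']),np.array(s['tool_rot']))
    print(s['time_s'],'shift',(R0.T@(np.array(p)-p0)/.025).round(2),'turn',(Ro.from_matrix(R0.T@R).as_rotvec(degrees=True)/6).round(2));return np.array(p),R
E
python3 - <<'E'
from h import *
go([.48,.10,.256],rot(2.3,45))
E
```

```text
0.1 shift [  0.02 -18.11 -19.22] turn [3.3  7.41 1.38]
```

{"method": "arm_command", "body": {"plan": [[[0,-0.6,-0.6,0,0,0],[0,-1.8,-1.9,0,0,0],[0,-3,-3.2,0,0,0],[0,-4.2,-4.5,0,0,0],[0,-5.4,-5.8,0,0,0],[0,-6.6,-7.1,0,0,0],[0,-7.8,-8.4,0,0,0],[0,-9,-9.6,0,0,0],[0,-10,-10.6,0,0,0],[0,-10.5,-11.2,0,0,0]]], "jaw": 1}}

```text
time_s: 1.1
position: [0.3708, -0.1515, 0.2563]
tool_rot: [[-0.0, 0.396, -0.918], [0.001, -0.918, -0.396], [-1.0, -0.001, -0.0]]
ft_force: [0.2, -0.7, -0.6]
grip_width: -0.0003
```

Run:
```python
from h import *
go([.48,.10,.256],rot(2.3,45))
```

```text
1.1 shift [ 0.02 -7.51 -7.99] turn [3.32 7.41 1.38]
```

{"method": "arm_command", "body": {"plan": [[[0,-0.7,-0.8,0.33,0.74,0.14],[0,-1.5,-1.6,0.66,1.48,0.28],[0,-2.3,-2.4,1,2.22,0.41],[0,-3.0,-3.2,1.33,2.96,0.55],[0,-3.8,-4,1.66,3.7,0.69],[0,-4.5,-4.8,2,4.45,0.83],[0,-5.3,-5.6,2.32,5.19,0.97],[0,-6,-6.4,2.66,5.93,1.1],[0,-6.8,-7.2,3,6.67,1.24],[0,-7.5,-8,3.32,7.41,1.38]]]}}

```text
time_s: 2.1
position: [0.4806, 0.0983, 0.2565]
tool_rot: [[0.709, 0.037, -0.704], [0.027, -0.999, -0.025], [-0.705, -0.001, -0.709]]
ft_force: [0.7, -0.2, 0.6]
grip_width: 0.0001
```

Run:
```python
from h import *
go([.51,.109,.13],rot(2.3,45))
```

```text
2.1 shift [ 4.41 -0.38  2.75] turn [-0.03 -0.03 -0.02]
```

{"method": "arm_command", "body": {"plan": [[[0.5,-0.05,0.3,0,0,0],[1,-0.1,0.6,0,0,0],[1.6,-0.15,1,0,0,0],[2.2,-0.2,1.4,0,0,0],[2.8,-0.25,1.75,0,0,0],[3.4,-0.3,2.1,0,0,0],[4,-0.35,2.45,0,0,0],[4.3,-0.4,2.7,0,0,0],[4.4,-0.4,2.75,0,0,0],[4.4,-0.4,2.75,0,0,0]]]}}

```text
time_s: 3.1
position: [0.509, 0.1119, 0.1547]
tool_rot: [[0.704, 0.096, -0.704], [0.11, -0.994, -0.026], [-0.702, -0.06, -0.71]]
ft_force: [-0.6, 0.8, 0.7]
grip_width: 0.0002
```

Run:
```python
from h import *
t=save('top','pics/top2.png');s=save('side','pics/side2.png')
st=sensors.observe();p=np.array(st['position']);R=np.array(st['tool_rot'])
tip=p+R@[.025,0,-.011];print(p.round(4),tip.round(4))
for c in(t,s):print(proj(c,[tip,[.5916,.1115,.12]]).round(1).tolist())
a=t['img'][110:290,150:330];b=s['img'][215:345,230:400]
z=lambda i:cv2.resize(i,(400,int(400*i.shape[0]/i.shape[1])),interpolation=cv2.INTER_CUBIC)
a,b=z(a),z(b);h=max(len(a),len(b));o=np.zeros((h,800,3),np.uint8);o[:len(a),:400]=a;o[:len(b),400:]=b
cv2.imwrite('pics/crop2.png',o[:,:,::-1])
```

```text
[0.5086 0.112  0.1542] [0.5339 0.1151 0.1444]
[[224.0, 193.3], [227.4, 175.4]]
[[321.1, 249.3], [304.5, 263.3]]
```

View pics/crop2.png

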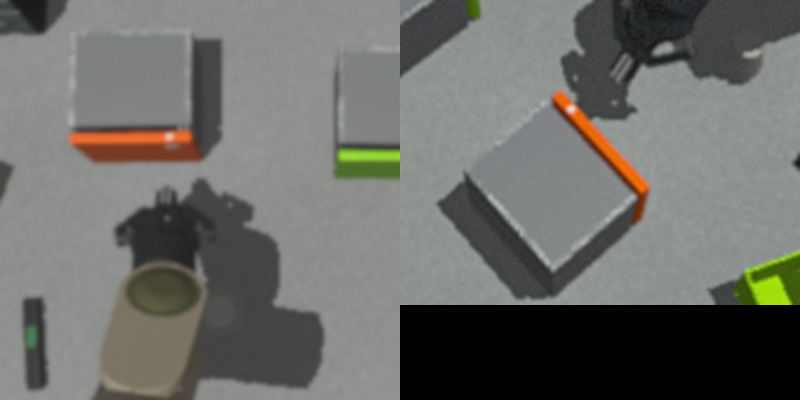

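Crop: the closed fingertips show at top-view pixel (224,194), as predicted, in front of the white mark. The pose stopped short, at z=.154 with some twist, so I'll check whether a joint is at its limit.

Run:
```python
from h import *
s=sensors.observe();print(s['q'],s['qvel'],s['joint_efforts'])
go([.52,.109,.137],rot(2.3,60))
go([.52,.109,.137],rot(2.3,70))
```

```text
[ -5.23862931  17.93530041 117.88001043  91.31849266  10.03475121
  -6.56047409] [ -0.30231371  -1.11825629  -1.09964845 -16.17274739  -0.12377548
  15.88164321] [  0.0964025  -31.03235364 -13.46123099   3.01722698   0.41835252
  -2.73955263]
3.2 shift [0.79 0.21 0.17] turn [ 0.07 -2.52  0.79]
3.2 shift [0.79 0.21 0.17] turn [ 0.14 -4.18  0.78]
```

Joint 5 is at its lower limit because the 45° pitch is too shallow. I'll back up, steepen to 70° down and come down again.

Run:
```python
from h import *
go([.49,.109,.25],rot(2.3,70))
```

```text
3.2 shift [-3.23 -0.18 -2.18] turn [ 0.14 -4.18  0.78]
```

{"method": "arm_command", "body": {"plan": [[[-0.5,0,-0.4,0,-0.3,0.1],[-1,0,-0.8,0,-0.8,0.3],[-1.5,-0.1,-1.2,0,-1.4,0.5],[-2,-0.1,-1.5,0,-2,0.6],[-2.5,-0.1,-1.8,0.1,-2.6,0.8],[-2.9,-0.2,-2,0.1,-3.2,0.8],[-3.2,-0.2,-2.2,0.1,-3.7,0.8],[-3.2,-0.2,-2.2,0.1,-4.2,0.8],[-3.2,-0.2,-2.2,0.1,-4.2,0.8],[-3.2,-0.2,-2.2,0.1,-4.2,0.8]]]}}

```text
time_s: 4.2
position: [0.4907, 0.109, 0.25]
tool_rot: [[0.343, 0.042, -0.938], [0.009, -0.999, -0.042], [-0.939, 0.006, -0.343]]
ft_force: [-0.2, -0.9, -0.8]
grip_width: -0.0003
```

Run:
```python
from h import *
s=sensors.observe();print(s['q'],s['position'])
go([.53,.109,.14],rot(2.3,70))
```

```text
[-1.46597336 10.27872361 94.71497541  1.22165425 54.94972609 85.53339636] [0.49074453 0.10903885 0.24997241]
4.2 shift [4.67 0.04 0.04] turn [ 0.04 -0.01 -0.05]
```

{"method": "arm_command", "body": {"plan": [[[0.5,0,0,0,0,0],[1.1,0,0,0,0,0],[1.7,0,0,0,0,0],[2.3,0,0,0,0,0],[2.9,0,0,0,0,0],[3.5,0,0,0,0,0],[4.1,0,0,0,0,0],[4.5,0,0,0,0,0],[4.7,0,0,0,0,0],[4.7,0,0,0,0,0]]]}}

```text
time_s: 5.2
position: [0.5308, 0.1105, 0.1396]
tool_rot: [[0.341, 0.043, -0.939], [0.01, -0.999, -0.042], [-0.94, 0.005, -0.341]]
ft_force: [0.1, -0.6, -0.3]
grip_width: -0.0002
```

Run:
```python
from h import *
s=sensors.observe();print(s['q'],s['position'],s['ft_force'])
p=np.array([.5916-.0189,.1107,.1397]);R=rot(2.3,70);n=np.array([np.cos(.04),np.sin(.04),0])
go(p-.008*n,R);go(p,R);go(p+.006*n,R)
```

```text
[-1.18971887 22.10616888 99.03858134  1.54880834 38.92901293 85.26904256] [0.5307624  0.11045226 0.13959335] [ 0.11361072 -0.55755757 -0.29186913]
5.2 shift [ 0.46  0.06 -1.28] turn [ 0.04  0.01 -0.04]
5.2 shift [ 0.57  0.06 -1.58] turn [ 0.04  0.01 -0.04]
5.2 shift [ 0.65  0.06 -1.8 ] turn [ 0.04  0.01 -0.04]
```

{"method": "arm_command", "body": {"plan": [[[0.15,0.06,-0.4,0,0,0],[0.3,0.06,-0.8,0,0,0],[0.42,0.06,-1.15,0,0,0],[0.47,0.06,-1.3,0,0,0],[0.5,0.06,-1.38,0,0,0],[0.53,0.06,-1.46,0,0,0],[0.56,0.06,-1.53,0,0,0],[0.58,0.06,-1.6,0,0,0],[0.58,0.06,-1.6,0,0,0]]]}}

```text
time_s: 6.1
position: [0.5734, 0.111, 0.1401]
tool_rot: [[0.341, 0.043, -0.939], [0.01, -0.999, -0.042], [-0.94, 0.005, -0.341]]
ft_force: [-2.1, 0.4, 0.8]
grip_width: 0.0003
```

Contact has begun at about 2 N. Pressing in further with small steps.

{"method": "arm_command", "body": {"plan": [[[0.02,0,-0.05,0,0,0],[0.035,0,-0.1,0,0,0],[0.05,0,-0.15,0,0,0],[0.07,0,-0.19,0,0,0],[0.07,0,-0.19,0,0,0]]]}}

```text
time_s: 6.6
position: [0.578, 0.1109, 0.1401]
tool_rot: [[0.34, 0.043, -0.939], [0.01, -0.999, -0.042], [-0.94, 0.005, -0.34]]
ft_force: [-6.0, -2.8, 2.5]
grip_width: -0.0001
```

{"method": "arm_command", "body": {"plan": [[[0.015,0,-0.04,0,0,0],[0.03,0,-0.08,0,0,0],[0.03,0,-0.08,0,0,0]]]}}

```text
time_s: 6.9
position: [0.5795, 0.1109, 0.14]
tool_rot: [[0.339, 0.043, -0.94], [0.009, -0.999, -0.043], [-0.941, 0.006, -0.339]]
ft_force: [-9.5, -3.8, 5.3]
grip_width: -0.0002
```

{"method": "arm_command", "body": {"plan": [[[-0.1,0,0.3,0,0,0],[-0.3,0,0.9,0,0,0],[-0.7,0,1.9,0,0,0],[-1.1,0,3.0,0,0,0],[-1.6,0,4.1,0,0,0],[-2.1,0,5.2,0,0,0],[-2.8,0,5.8,0,0,0],[-3.7,0,5.8,0,0,0],[-4.6,0,5.8,0,0,0],[-5,0,5.8,0,0,0]]]}}

```text
time_s: 7.9
position: [0.4019, 0.104, 0.21]
tool_rot: [[0.346, 0.043, -0.937], [0.01, -0.999, -0.042], [-0.938, 0.005, -0.346]]
ft_force: [0.7, 0.1, -0.4]
grip_width: 0.0002
```

```bash
cat >> h.py <<'E'
def pair(n):
    t=save('top',f'pics/top{n}.png');s=save('side',f'pics/side{n}.png')
    a=t['img'][110:290,150:330];b=s['img'][215:345,230:400]
    z=lambda i:cv2.resize(i,(400,int(400*i.shape[0]/i.shape[1])),interpolation=cv2.INTER_CUBIC)
    a,b=z(a),z(b);h=max(len(a),len(b));o=np.zeros((h,800,3),np.uint8);o[:len(a),:400]=a;o[:len(b),400:]=b
    cv2.imwrite(f'pics/crop{n}.png',o[:,:,::-1]);return t,s
E
python3 -c "
from h import *
pair(3);print(sensors.observe()['position'])"
```

```text
[0.40222701 0.10398145 0.20950962]
```

View pics/crop3.png

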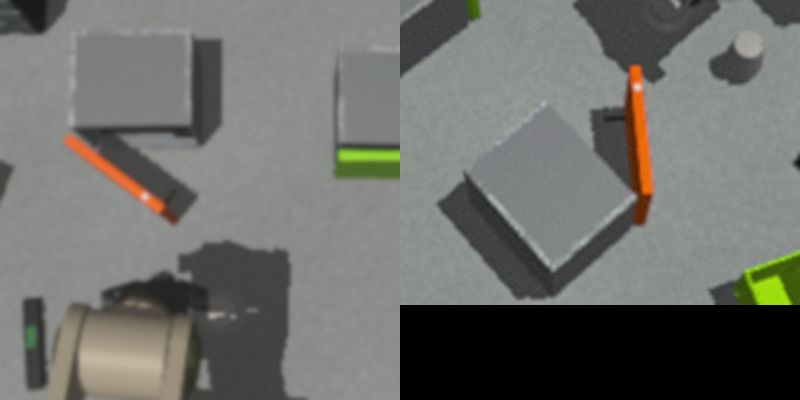

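The catch let go: the door is ajar, with its free edge at about top-view pixel (227,207), the striker on its back, and lime shut. Next: the measured angle and the waypoints behind it.

```bash
cat >> h.py <<'E'
C=[.67651,.16696,.03967]
def fp(th,r,c,z=.125):
    return cab(C,[-.073-r*np.sin(th)+c*np.cos(th),.08-r*np.cos(th)-c*np.sin(th),z])[0]
E
python3 - <<'E'
from h import *
t=load('pics/top3.png');s=load('pics/side3.png')
for c,uv in((t,(145/2.222+150,197/2.222+110)),(s,(230+237/2.353,215+88/2.353))):
    e=atz(c,uv,.148)-cab(C,[-.073,.08,.148])[0]; a=C[2];x=e@[np.cos(a),np.sin(a),0];y=e@[-np.sin(a),np.cos(a),0]
    print(np.hypot(x,y),np.arctan2(-x,-y))
R=rot(2.3,90);s0=go(fp(.7,.115,.045,.24),R)
e=go(fp(.7,.115,.045),R,s0)
for th in(.7,.9,1.1,1.3,1.5,1.6,1.7):
    cc=.011*abs(np.cos(th))+.0145*np.sin(th);print(th,fp(th,.115,cc).round(3));go(fp(th,.115,cc),R,e)
E
```

```text
0.13391136793117542 0.7108792839895736
0.13150367284035544 0.7004243967717523
8.0 shift [ 1.12 -0.57 -6.58] turn [ 0.04 -3.37 -0.04]
8.0 shift [4.6 0.  0. ] turn [0. 0. 0.]
0.7 [0.544 0.142 0.125]
8.0 shift [-0.   -0.7   0.83] turn [0. 0. 0.]
0.9 [0.525 0.155 0.125]
8.0 shift [-0.   -1.25  1.56] turn [0. 0. 0.]
1.1 [0.509 0.172 0.125]
8.0 shift [-0.   -1.95  2.19] turn [0. 0. 0.]
1.3 [0.496 0.193 0.125]
8.0 shift [-0.   -2.8   2.66] turn [0. 0. 0.]
1.5 [0.488 0.216 0.125]
8.0 shift [-0.   -3.75  2.96] turn [0. 0. 0.]
1.6 [0.486 0.228 0.125]
8.0 shift [-0.   -4.22  3.03] turn [0. 0. 0.]
1.7 [0.484 0.239 0.125]
8.0 shift [-0.   -4.65  3.05] turn [0. 0. 0.]
```

{"method": "arm_command", "body": {"plan": [[[0,0,-0.5,0,-0.3,0],[0,-0.1,-1.3,0,-0.7,0],[0,-0.2,-2.3,0,-1.2,0],[0.1,-0.3,-3.3,0,-1.8,0],[0.3,-0.4,-4.3,0,-2.4,0],[0.6,-0.5,-5.3,0,-3,0],[0.9,-0.6,-6.1,0,-3.4,0],[1.1,-0.6,-6.6,0,-3.4,0],[1.1,-0.6,-6.6,0,-3.4,0]]]}}

```text
time_s: 8.9
position: [0.567, 0.1261, 0.2367]
tool_rot: [[-0.008, 0.043, -0.999], [-0.005, -0.999, -0.043], [-1.0, 0.005, 0.008]]
ft_force: [-1.4, 0.6, -0.7]
grip_width: 0.0004
```

Run:
```python
from h import *
R=rot(2.3,90);print(sensors.observe()['position'],sensors.observe()['tool_rot'])
go(fp(.7,.115,.045),R)
```

```text
[0.56695158 0.12611104 0.23665771] [[-0.00815195  0.04311465 -0.99903687]
 [-0.00510635 -0.99905884 -0.04307394]
 [-0.99995373  0.00475029  0.00836444]]
8.9 shift [ 4.47 -0.    0.03] turn [ 0.03  0.08 -0.05]
```

{"method": "arm_command", "body": {"plan": [[[0.4,0,0,0,0,0],[1,0,0,0,0,0],[1.6,0,0,0,0,0],[2.2,0,0,0,0,0],[2.8,0,0,0,0,0],[3.4,0,0,0,0,0],[4,0,0,0,0,0],[4.4,0,0,0,0,0],[4.4,0,0,0,0,0]]]}}

```text
time_s: 9.8
position: [0.5637, 0.1256, 0.1272]
tool_rot: [[-0.01, 0.043, -0.999], [-0.005, -0.999, -0.043], [-1.0, 0.005, 0.01]]
ft_force: [0.4, -0.3, 0.2]
grip_width: -0.0001
```

Run:
```python
from h import *
pair(4);print(sensors.observe()['ft_force'])
go(fp(1.1,.115,.018),rot(2.3,90))
```

```text
[ 0.29036453 -0.33246808  0.58206855]
9.9 shift [ 0.16 -1.96  2.15] turn [ 0.03  0.06 -0.05]
```

View pics/crop4.png

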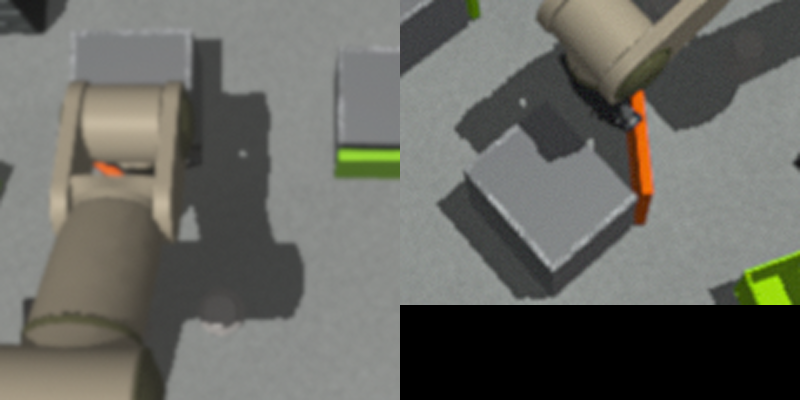

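The fingertips are between the door's back and the cubby at about side crop (630,115), with no contact. Now I'll sweep the door open along its arc.

{"method": "arm_command", "body": {"plan": [[[0.1,-0.3,0.4,0,0,0],[0.1,-0.7,0.8,0,0,0],[0.1,-0.95,1.15,0,0,0],[0.1,-1.25,1.5,0,0,0],[0.1,-1.6,1.85,0,0,0],[0.1,-1.95,2.15,0,0,0],[0.1,-2.35,2.4,0,0,0],[0.1,-2.8,2.63,0,0,0]]]}}

```text
time_s: 10.7
position: [0.4958, 0.1934, 0.1264]
tool_rot: [[-0.006, 0.043, -0.999], [-0.005, -0.999, -0.043], [-1.0, 0.005, 0.007]]
ft_force: [1.4, -2.5, 2.4]
grip_width: -0.0002
```

Run:
```python
from h import *
R=rot(2.3,90)
for t in(1.5,1.6,1.68): go(fp(t,.115,.0145),R)
```

```text
10.7 shift [ 0.05 -0.95  0.28] turn [ 0.03  0.06 -0.05]
10.7 shift [ 0.05 -1.41  0.35] turn [ 0.03  0.06 -0.05]
10.7 shift [ 0.05 -1.78  0.37] turn [ 0.03  0.06 -0.05]
```

{"method": "arm_command", "body": {"plan": [[[0,-0.25,0.1,0,0,0],[0,-0.5,0.17,0,0,0],[0,-0.75,0.23,0,0,0],[0,-0.95,0.28,0,0,0],[0,-1.2,0.32,0,0,0],[0,-1.4,0.35,0,0,0],[0,-1.6,0.37,0,0,0],[0,-1.75,0.37,0,0,0],[0,-1.75,0.37,0,0,0]]]}}

```text
time_s: 11.6
position: [0.4858, 0.2348, 0.1278]
tool_rot: [[-0.004, 0.043, -0.999], [-0.008, -0.999, -0.043], [-1.0, 0.008, 0.004]]
ft_force: [-3.3, -14.9, 18.3]
grip_width: 0.0001
```

That's firm contact, so the door is probably near its stop. Backing off sideways, then up.

{"method": "arm_command", "body": {"plan": [[[0,0.2,0,0,0,0],[0,0.6,0,0,0,0],[0,1.1,0,0,0,0],[-0.3,1.6,0,0,0,0],[-1,1.8,0,0,0,0],[-2,2,0,0,0,0],[-3,2.2,0,0,0,0],[-4,2.4,0,0,0,0],[-5,3,0,0,0,0],[-6,4,0,0,0,0]]]}}

```text
time_s: 12.6
position: [0.49, 0.1365, 0.2778]
tool_rot: [[-0.007, 0.044, -0.999], [-0.005, -0.999, -0.044], [-1.0, 0.005, 0.007]]
ft_force: [-0.4, -0.7, 0.6]
grip_width: -0.0
```

{"method": "arm_command", "body": {"plan": [[[0,1,0,0,0,0],[0,2.2,0,0,0,0],[0,3.6,0,0,0,0],[0,5,0,0,0,0],[0,6.2,0,0,0,0],[0,7,0,0,0,0],[0,7,0,0,0,0],[0,7,0,0,0,0]]]}}

```text
time_s: 13.4
position: [0.4977, -0.0381, 0.2775]
tool_rot: [[-0.007, 0.042, -0.999], [-0.005, -0.999, -0.042], [-1.0, 0.004, 0.007]]
ft_force: [0.8, -0.4, -0.2]
grip_width: -0.0
```

```bash
python3 -c "
from h import *
t,s=pair(5);print(sensors.observe()['position'])
for th in(1.57,1.7):print(proj(t,[fp(th,.132,-.007,.148)]),proj(s,[fp(th,.132,-.007,.148)]))"
```

```text
[ 0.49775404 -0.03725664  0.27753295]
[[177.59002438 214.49715139]] [[369.38941481 269.28055769]]
[[171.73980541 213.86342734]] [[373.19834502 274.15159227]]
```

View pics/crop5.png

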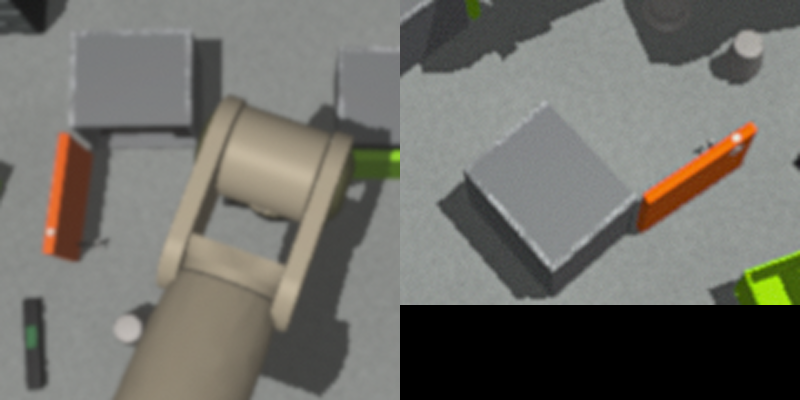

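View pics/side5.png

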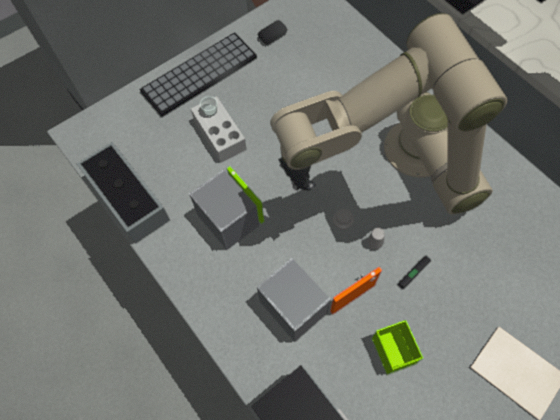

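The dot is at top pixel (172.5,214), which puts the door at about 1.69 rad, past square. Lime is shut and the other objects stand where they were.

```bash
python3 -c "
from h import *
print(sensors.observe()['ft_force'],np.abs(sensors.observe()['qvel']).max());print(workorder.close_job())"
```

```text
[-0.38374128 -0.29578139 -0.12060264] 0.48448050469959075
the job is handed in; nothing more can be done
None
```

The orange door now stands wide open, at about 1.69 rad (97°), and I've handed the job in at about 13.5 s.

- **Press:** I pressed the door at its white mark with the closed fingertips. The last reading was about 10 N along the push, near the stop, and the catch let go. The door swung ajar to about 0.70 rad in both cameras.
- **Push:** I lowered the fingertips behind the door from above and pushed it open along its arc, then backed the arm off and lifted it clear.
- **Last checks:** In the top picture the white dot sits where a door at about 1.69 rad would put it. The side picture agrees less exactly, about 3 pixels off, but also shows the door past square. The lime door was shut and the other objects looked unmoved. The wrist force was near zero.

Two things did not go as planned:
- **First approach:** Tilting the gripper 45° ran joint 5 against its lower limit before any contact, so I redid the approach steeper, at 70°.
- **End of the push:** The wrist force rose to about 24 N, including 18 N vertically that I couldn't explain. It dropped to zero once I backed off.

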